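# Clamp a pack in the hand-cranked bundle press

## Robot

A 6-joint arm with a two-finger parallel gripper is mounted at the origin on the work surface. World frame = base frame: x ahead of the robot, y to its left, z up, the work surface at z = 0. Lengths are in m, angles in rad, forces in N, time in s.
With the tool pointing down it reaches from about 0.25 to 0.775 m from the base axis. Payload 4 kg.
Tool frame: the origin (TCP) lies on the centre line of the jaws, within the pads' length; the fingertips stand 22 mm ahead of it and the grasp point (between the pads) lies 3 mm ahead of it; z points along the fingers, y is the direction in which the jaws open and shut (so a half turn about z gives the same grasp; the last joint's range is limited). The gripper opens to 94 mm and grips with 3 to 60 N. Pads are 16 mm wide; open, the fingers measure 119 mm over their backs; the gripper's body (75 mm by 177 mm) begins 78 mm behind the grasp point.
Start: joints at [1.245, 0.087, 1.371, -0, 1.684, -0.103], TCP at [0.122, 0.536, 0.228] pointing down, gripper open.
Joint ranges: [-3.1, 3.1], [-0.76, 2.03], [0.27, 2.55], [-1.08, 4.22], [0.17, 2.65], [-2.57, 2.57]. Speed limits (rad/s): [2.79, 2.79, 3.14, 3.14, 3.14, 3.14].

## Interface

Orientations are given as [roll, pitch, yaw] about the fixed x, y, z axes, in that order (R = Rz(yaw) Ry(pitch) Rx(roll)).
In Python, from bench import robot gives the robot as it stands. The module is installed in compiled form; this text tells all that it offers.
- The arm moves only by the shell command python3 -m inch 'ROWS'. ROWS is JSON, a list of rows, each an object with "linear": the shift along the world's x, y, z scaled (see below), a list of three; "twist": the turn about the world's z scaled (see below); "gripper": the opening, from 0 (shut) to 1 (fully open). In form: [{"linear": [x, y, z], "twist": twist, "gripper": gripper}, ...]. A call has 1 to 10 rows; each row is the pose to reach, as a shift and turn from the pose commanded when the call began; what a row does not reach only later rows make up. The controller multiplies each number of a shift by 0.1 m and each number of a turn by 60 degrees. A row lasts 1/12 s, in which the tool goes at most 41.7 mm and 7.16 degrees, less where a joint would pass 70% of its speed; a pose out of reach is approached as far as the arm can. A call with a number of a shift or a turn outside -1 to 1 is refused whole. A call with a gripper value outside its range is refused whole. The fingers move at their own pace and stop on an object; the grip force is fixed at half the most. Time passes only in rows, so rows that repeat a pose let the fingers close. It gives the time, the measured TCP pose, the force and the opening at its end, in the units of the state.
- robot.get_obs(): the state, without advancing time (a new reading comes with each control period).
- robot.snapshot(name): name is "scene" or "top"; returns a dict with "image" (420x560x3 uint8, red, green, blue), "depth" (420x560 float32, m along the optical axis (not along the pixel's ray), 0 where there is no reading), "mtx" (3x3 intrinsics, pixels), "rvec" (rotation vector, rad) and "tvec" (3), from world to camera coordinates, as OpenCV has them. Camera axes: x right, y down, z forward; pixel columns grow to the right and rows downward; lengths in m; the calibration is good to about 2 mm. A picture is of the moment at which its call begins.
- robot.close_job(): hands the job in, once; it reports no verdict.
The state is a dict: "time": time; "joint_positions": joint angles; "qvel": joint speeds; "joint_torque": joint torques, N m; "tool_pos": TCP position; "ee_rot": TCP orientation; "wrist_force": force on the tool from outside, world axes, zero at the start; "wrist_torque": the same for the moment, N m; "width": finger opening in m.
Only numpy, scipy, OpenCV 4.12 (cv2) and the standard library are available. Lean on these libraries where they do the work, as an engineer would, in place of code of your own. Each camera call takes 0.05 s, during which the arm holds its last target.

## Task

Set the loose silver-grey pack upright on the bed of the bundle press, lengthwise between the jaw and the fence, and let go of it. Then take the crank by its free-spinning grip and wind it clockwise in one go, never letting go of the grip, until the jaw has pushed the pack up to the fence and you feel it clamp firmly; stop there so that the pack is not crushed, let go, and leave the other things on the bench alone.

Things in the scene. Friction and masses are not known exactly. Their poses are not given: they have to be found in the camera images.
- press: Bundle press bolted to the bench. Grey base plate 140 mm wide (x), long in y from -230 to +180 mm, 20 mm thick; its top is the bed. Origin: underside, on the long centre line; z up. Gearbox 90 x 90 mm, 105 mm high, at y = -165, crank on top. Jaw moves along +y towards a steel fence across the bed, 55 mm high, its face somewhere from y = +75 to +120: not measured, it has to be felt.
- jaw: The moving jaw, a steel plate 100 mm wide with a black sprung face 80 mm wide, 50 mm high. Origin: foot of the middle of its unloaded face, at bed level; axes as the press. Starts at press y = -85 mm, advances along +y 8 mm per rad of crank. The face gives on springs, 8 N per mm, 12 mm at most, which this pose does not show. Clamped means 15 N or more on the pack; above 80 N it is crushed.
- hub (a point): Point on the crank's vertical axis at the level of the top of the crank arm, 125 mm above the bench. Only the grip stands more than 5 mm above this level. The crank is self-holding: let go, it stays and holds up to about 27 N of clamping (more springs back to that).
- crank (a joint): Crank angle, rad, 0 at start, grows clockwise seen from above (jaw advances). Friction: turning freely takes 3 to 4 N at the grip, pushing the pack up to 1 N more, and each N of clamping 0.12 N on top. Held still, friction hides part of it or even reverses it, so compare with readings taken alike in free turning. From where the pack meets the fence 15 N comes after 0.23 rad, 80 N after 1.2 rad.
- grip: The crank's free-spinning black plastic grip: upright round handle 27 mm in diameter, 60 mm high, on a pin 65 mm from the crank's axis, at any side of it at the start. Origin: on the grip's axis at its foot (top of the crank arm), z up. It spins on its pin, so the hand need not turn. It must stay in the fingers from 0.7 rad of winding until the pack is clamped.
- pack: The pack: three silver-grey boxes banded together with a white band, one rigid block 60 mm (x) by 90 mm (y) by 70 mm high, about 0.4 kg, standing on the bench left of the press. Origin: centre of its underside. In the press its 90 mm length lies along the press's y (either way round), on the centre line of the bed.
- tape: Bystander: a roll of brown tape lying flat, 104 mm in diameter, 48 mm high. Origin: centre of its underside.
- carton: Bystander: a closed cardboard carton 100 x 130 x 80 mm high. Origin: centre of its underside.
- cup: Bystander: a white ceramic cup 76 mm in diameter, 90 mm high. Origin: centre of its underside.
Not all that is in view belongs to the job. What is shaped like the pack but turquoise is not meant.

How it is judged:
By the outcome, as a careful person would: the job done as asked, in the order asked, and still so for the second after the job is handed in, with the robot touching nothing.
It also fails if it takes over 72 s, if anything falls off the work surface, if the arm or the gripper's body presses on something with over 40 N, if the wrist force passes 120 N, or if a joint passes its speed limit or range.

## Working session

There is one attempt and no reset: what is moved stays moved. The work goes in short steps, Python scripts to look and compute and a shell command to move; the robot and the scene stay as the last step left them, time stands still between calls to the robot, and variables do not carry over. Pictures are saved under pics/ and viewed, and the job is handed in when it is done.

```bash
mkdir -p pics; cat > h.py <<'E'
from bench import robot
import numpy as np, cv2
def snap(n,f):
    s=robot.snapshot(n); cv2.imwrite(f'pics/{f}.png',s['image'][:,:,::-1]); np.savez(f'{f}.npz',**s); return s
def world(s):
    R,_=cv2.Rodrigues(np.array(s['rvec'],float)); t=np.array(s['tvec'],float).ravel(); K=np.array(s['mtx'])
    d=s['depth']; v,u=np.mgrid[0:d.shape[0],0:d.shape[1]]
    P=np.stack([(u-K[0,2])/K[0,0]*d,(v-K[1,2])/K[1,1]*d,d],-1)
    W=(P-t)@R; W[d==0]=np.nan
    return W
E
python3 - <<'E'
from h import *
for n in('scene','top'):
    s=snap(n,n+'0'); R,_=cv2.Rodrigues(np.array(s['rvec'],float)); print(n,-R.T@np.array(s['tvec']).ravel(),R[2])
o=robot.get_obs(); print(o)
E
```

```text
scene [ 1.16113722 -0.82592644  1.49875302] [-0.35039895  0.48194187 -0.80308941]
top [0.24604588 0.01955979 1.58768958] [ 0.19557085 -0.00889464 -0.98064924]
{'time': 0.1, 'joint_positions': array([ 1.24487941e+00,  8.78967712e-02,  1.37208096e+00, -1.44825656e-06,
        1.68359397e+00, -1.03089423e-01]), 'qvel': array([ 0.00082119, -0.0008871 , -0.00171089, -0.00029371,  0.0010247 ,
        0.00045172]), 'joint_torque': array([ 2.37522923e-03, -3.41250658e+01, -3.03303444e+01,  7.18885101e-02,
        3.03393393e-02, -9.38445123e-05]), 'tool_pos': array([0.12140036, 0.53598093, 0.22642385]), 'ee_rot': array([-3.13962397e+00, -2.02225134e-04,  2.91876480e+00]), 'wrist_force': array([0.23888718, 0.24072451, 0.8998929 ]), 'wrist_torque': array([-0.04275173, -0.00042128, -0.04101801]), 'width': 0.09371065452156305}
```

View pics/scene0.png

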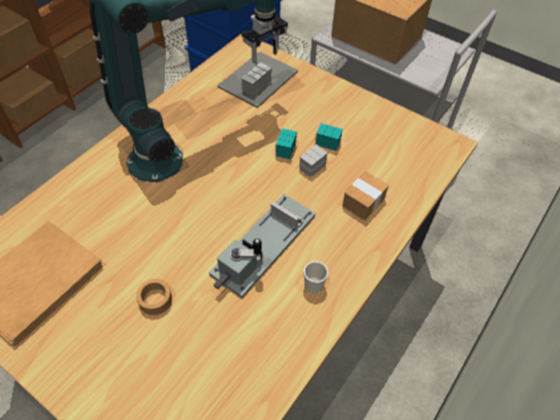

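View pics/top0.png

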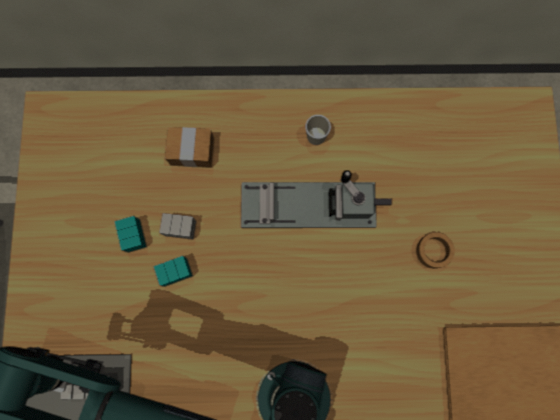

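The scene view shows the loose silver pack at (313,160), with turquoise decoys beside it at (287,143) and (329,136). A second silver pack stands on a plate at (257,78). The press is around (262,245) with its grip at (257,243). In the top view the pack is at (178,226), the press spans columns 241–376, and the grip is at (346,176). Now I'll measure these.

```bash
python3 - <<'E'
from h import *
s=dict(np.load('top0.npz')); W=world(s); im=s['image']; hsv=cv2.cvtColor(im,cv2.COLOR_RGB2HSV)
def roi(u0,u1,v0,v1):
    m=np.zeros(im.shape[:2],bool); m[v0:v1,u0:u1]=True; return m
def rect(m,name):
    P=W[m][:,:2].astype(np.float32)
    r=cv2.minAreaRect(P); print(name,m.sum(),'c',np.round(r[0],4),'size',np.round(r[1],4),'ang',round(r[2],2),'zmed',np.nanmedian(W[m][:,2]))
z=W[...,2]
rect(roi(155,200,208,243)&(z>.06)&(z<.08),'pack')
rect(roi(112,148,212,255)&(z>.06)&(z<.08),'turq1')
rect(roi(150,195,254,290)&(z>.06)&(z<.08),'turq2')
rect(roi(160,218,120,172)&(z>.07)&(z<.09),'carton')
rect(roi(300,335,110,148)&(z>.08)&(z<.1),'cup')
rect(roi(235,383,175,235)&(z>.014)&(z<.026),'bed')
rect(roi(235,395,160,235)&(z>.098)&(z<.112),'gearbox')
rect(roi(235,300,175,235)&(z>.07)&(z<.08),'fence')
rect(roi(235,395,160,235)&(z>.175)&(z<.195),'grip')
rect(roi(325,345,180,235)&(z>.06)&(z<.08),'jaw')
for r in (203,):
  print(np.round(np.c_[np.arange(240,396,3),W[r,240:396:3]],3))
# grey/black
big=cv2.resize(im[150:250,150:400],None,fx=3.2,fy=3.2,interpolation=cv2.INTER_CUBIC); cv2.imwrite('pics/top0c.png',big[:,:,::-1])
s2=np.load('scene0.npz')['image']; cv2.imwrite('pics/scene0c.png',cv2.resize(s2[120:310,190:400],None,fx=3.1,fy=3.1,interpolation=cv2.INTER_CUBIC)[:,:,::-1])
E
```

```text
pack 639 c [0.4965 0.3396] size [0.0912 0.0601] ang 82.14 zmed 0.06978200826655699
turq1 650 c [0.4748 0.4792] size [0.0914 0.0617] ang 17.03 zmed 0.06990198378989124
turq2 665 c [0.3641 0.3496] size [0.0601 0.0902] ang 20.08 zmed 0.06990564619882217
carton 1438 c [0.7396 0.3099] size [0.1311 0.103 ] ang 86.31 zmed 0.0800432572643802
cup 142 c [ 0.7862 -0.0807] size [0.0736 0.0748] ang 66.73 zmed 0.08838240671640593
bed 3744 c [ 0.5624 -0.0502] size [0.4101 0.1414] ang 89.35 zmed 0.019881852129405644
gearbox 688 c [ 0.56   -0.1902] size [0.0906 0.0892] ang 89.46 zmed 0.10463725549223143
fence 128 c [0.5625 0.0606] size [0.0091 0.1081] ang 89.62 zmed 0.0744353253230566
grip 78 c [ 0.6123 -0.1498] size [0.0249 0.0263] ang 88.41 zmed 0.18461570859214335
jaw 274 c [ 0.5602 -0.1287] size [0.0994 0.0421] ang 3.4 zmed 0.07054859545581352
[[ 2.40e+02  5.73e-01  1.60e-01 -1.00e-03]
 [ 2.43e+02  5.68e-01  1.49e-01  2.00e-02]
 [ 2.46e+02  5.68e-01  1.40e-01  1.90e-02]
 [ 2.49e+02  5.68e-01  1.30e-01  2.00e-02]
 [ 2.52e+02  5.68e-01  1.21e-01  2.10e-02]
 [ 2.55e+02  5.67e-01  1.12e-01  2.60e-02]
[... 1279 characters left out ...]
  1.06e-01]
 [ 3.48e+02  5.48e-01 -1.61e-01  1.02e-01]
 [ 3.51e+02  5.48e-01 -1.70e-01  1.02e-01]
 [ 3.54e+02  5.46e-01 -1.77e-01  1.09e-01]
 [ 3.57e+02  5.46e-01 -1.86e-01  1.09e-01]
 [ 3.60e+02  5.45e-01 -1.94e-01  1.13e-01]
 [ 3.63e+02  5.47e-01 -2.04e-01  1.05e-01]
 [ 3.66e+02  5.47e-01 -2.12e-01  1.05e-01]
 [ 3.69e+02  5.46e-01 -2.21e-01  1.05e-01]
 [ 3.72e+02  5.47e-01 -2.30e-01  1.01e-01]
 [ 3.75e+02  5.55e-01 -2.46e-01  5.90e-02]
 [ 3.78e+02  5.55e-01 -2.55e-01  6.10e-02]
 [ 3.81e+02  5.56e-01 -2.64e-01  5.80e-02]
 [ 3.84e+02  5.54e-01 -2.72e-01  6.50e-02]
 [ 3.87e+02  5.54e-01 -2.81e-01  6.40e-02]
 [ 3.90e+02  5.55e-01 -2.91e-01  6.00e-02]
 [ 3.93e+02  5.66e-01 -3.12e-01  3.00e-03]]
```

View pics/top0c.png

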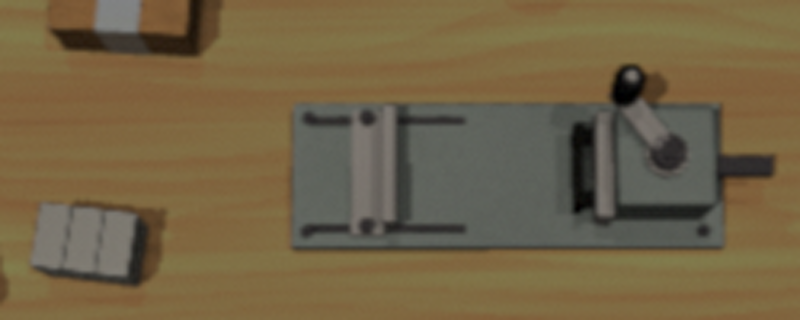

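View pics/scene0c.png

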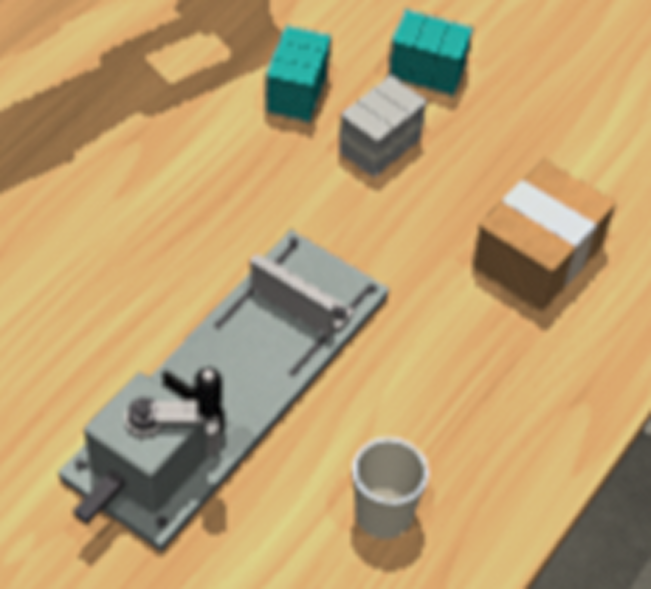

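The pack is at (0.4965, 0.3396) with its long axis at 82.1°. The press origin is at about (0.5627, -0.025) with yaw about -0.6°, and the fence face is near world y ≈ 0.056. First I'll turn by about -85° and go over the pack.

```bash
python3 -m inch '[{"linear":[0.1,-0.05,0],"twist":-0.11,"gripper":1},{"linear":[0.2,-0.1,0],"twist":-0.22,"gripper":1},{"linear":[0.3,-0.16,0],"twist":-0.33,"gripper":1},{"linear":[0.4,-0.21,0],"twist":-0.44,"gripper":1},{"linear":[0.5,-0.26,0],"twist":-0.55,"gripper":1},{"linear":[0.6,-0.31,0],"twist":-0.66,"gripper":1},{"linear":[0.7,-0.36,0],"twist":-0.77,"gripper":1},{"linear":[0.8,-0.42,0],"twist":-0.88,"gripper":1},{"linear":[0.9,-0.47,0],"twist":-0.98,"gripper":1},{"linear":[1,-0.52,0],"twist":-1,"gripper":1}]'
python3 -m inch '[{"linear":[0.25,-0.13,0],"twist":-0.11,"gripper":1},{"linear":[0.5,-0.26,0],"twist":-0.22,"gripper":1},{"linear":[0.75,-0.39,0],"twist":-0.33,"gripper":1},{"linear":[1,-0.52,0],"twist":-0.42,"gripper":1}]'
python3 -m inch '[{"linear":[0.25,-0.13,0],"twist":0,"gripper":1},{"linear":[0.5,-0.26,0],"twist":0,"gripper":1},{"linear":[0.75,-0.39,0],"twist":0,"gripper":1},{"linear":[1,-0.52,0],"twist":0,"gripper":1}]'
python3 -m inch '[{"linear":[0.25,-0.13,0],"twist":0,"gripper":1},{"linear":[0.5,-0.26,0],"twist":0,"gripper":1},{"linear":[0.75,-0.39,0],"twist":0,"gripper":1},{"linear":[0.75,-0.4,0],"twist":0,"gripper":1},{"linear":[0.75,-0.4,0],"twist":0,"gripper":1}]'
```

```text
time: 0.93
tool_pos: [0.2219, 0.4838, 0.2269]
ee_rot: [-3.141, 0.001, 1.869]
wrist_force: [-0.6, -0.0, 0.1]
width: 0.0943
time: 1.27
tool_pos: [0.3225, 0.4315, 0.2271]
ee_rot: [-3.141, 0.001, 1.429]
wrist_force: [0.3, 0.3, -0.4]
width: 0.0937
time: 1.6
tool_pos: [0.4226, 0.3794, 0.227]
ee_rot: [-3.141, 0.001, 1.434]
wrist_force: [-0.2, 0.9, -0.1]
width: 0.0937
time: 2.02
tool_pos: [0.4974, 0.3392, 0.2265]
ee_rot: [-3.14, 0.001, 1.431]
wrist_force: [-1.8, 0.1, 0.2]
width: 0.094
```

```bash
python3 -m inch '[{"linear":[0,0,-0.25],"twist":0,"gripper":1},{"linear":[0,0,-0.5],"twist":0,"gripper":1},{"linear":[0,0,-0.75],"twist":0,"gripper":1},{"linear":[0,0,-1],"twist":0,"gripper":1},{"linear":[0,0,-1],"twist":0,"gripper":1}]'
python3 -m inch '[{"linear":[0,0,-0.2],"twist":0,"gripper":1},{"linear":[0,0,-0.4],"twist":0,"gripper":1},{"linear":[0,0,-0.6],"twist":0,"gripper":1},{"linear":[0,0,-0.8],"twist":0,"gripper":1},{"linear":[0,0,-0.8],"twist":0,"gripper":1},{"linear":[0,0,-0.8],"twist":0,"gripper":1}]'
python3 - <<'E'
from h import *
s=snap('scene','s1')
cv2.imwrite('pics/s1c.png',cv2.resize(s['image'][60:260,200:410],None,fx=2.8,fy=2.8)[:,:,::-1])
E
```

```text
time: 2.43
tool_pos: [0.4921, 0.3394, 0.1211]
ee_rot: [-3.132, 0.007, 1.434]
wrist_force: [-1.0, 0.3, -2.1]
width: 0.0943
time: 2.93
tool_pos: [0.4957, 0.3408, 0.0478]
ee_rot: [-3.14, 0.001, 1.433]
wrist_force: [-0.5, -0.2, 0.0]
width: 0.0942
```

View pics/s1c.png

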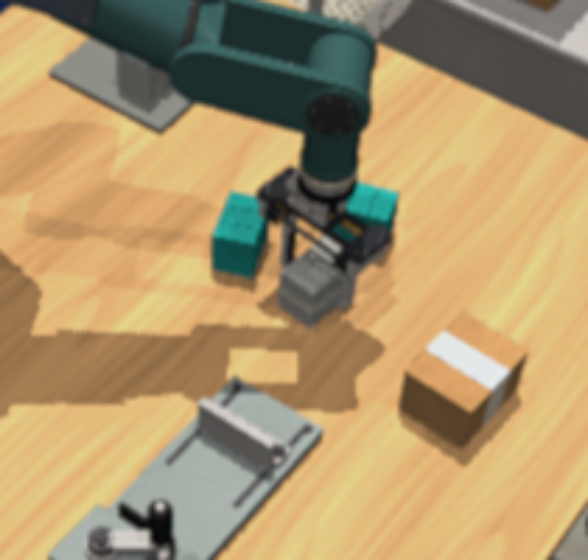

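The gripper straddles the silver pack at about (315,285) in the crop, and its fingers are clear of the turquoise ones. I'll close and lift.

```bash
python3 -m inch '[{"linear":[0,0,0],"twist":0,"gripper":0},{"linear":[0,0,0],"twist":0,"gripper":0},{"linear":[0,0,0],"twist":0,"gripper":0},{"linear":[0,0,0],"twist":0,"gripper":0},{"linear":[0,0,0],"twist":0,"gripper":0},{"linear":[0,0,0],"twist":0,"gripper":0},{"linear":[0,0,0],"twist":0,"gripper":0},{"linear":[0,0,0],"twist":0,"gripper":0}]'
python3 -m inch '[{"linear":[0,0,0.1],"twist":0,"gripper":0},{"linear":[0,0,0.25],"twist":0,"gripper":0},{"linear":[0,0,0.45],"twist":0,"gripper":0},{"linear":[0,0,0.65],"twist":0,"gripper":0},{"linear":[0,0,0.85],"twist":0,"gripper":0},{"linear":[0,0,1],"twist":0,"gripper":0},{"linear":[0,0,1],"twist":0,"gripper":0},{"linear":[0,0,1],"twist":0,"gripper":0}]'
```

```text
time: 3.65
tool_pos: [0.4975, 0.3404, 0.0481]
ee_rot: [3.139, -0.001, 1.432]
wrist_force: [1.6, 0.1, 1.5]
width: 0.0598
time: 4.32
tool_pos: [0.4959, 0.3404, 0.1471]
ee_rot: [-3.141, 0.0, 1.432]
wrist_force: [0.1, 0.4, -5.2]
width: 0.0598
```

```bash
python3 -m inch '[{"linear":[0.03,-0.12,0],"twist":0.01,"gripper":0},{"linear":[0.06,-0.3,0],"twist":0.02,"gripper":0},{"linear":[0.1,-0.5,0],"twist":0.04,"gripper":0},{"linear":[0.14,-0.75,0],"twist":0.06,"gripper":0},{"linear":[0.2,-1,0],"twist":0.08,"gripper":0}]'
python3 -m inch '[{"linear":[0.05,-0.25,0],"twist":0.01,"gripper":0},{"linear":[0.1,-0.5,0],"twist":0.02,"gripper":0},{"linear":[0.15,-0.75,0],"twist":0.03,"gripper":0},{"linear":[0.2,-1,0],"twist":0.04,"gripper":0}]'
python3 -m inch '[{"linear":[0.05,-0.25,0],"twist":0,"gripper":0},{"linear":[0.1,-0.5,0],"twist":0,"gripper":0},{"linear":[0.15,-0.75,0],"twist":0,"gripper":0},{"linear":[0.2,-1,0],"twist":0,"gripper":0}]'
python3 -m inch '[{"linear":[0.02,-0.15,0],"twist":0,"gripper":0},{"linear":[0.04,-0.27,0],"twist":0,"gripper":0},{"linear":[0.06,-0.36,0],"twist":0,"gripper":0},{"linear":[0.065,-0.4,0],"twist":0,"gripper":0},{"linear":[0.065,-0.415,0],"twist":0,"gripper":0},{"linear":[0.065,-0.415,0],"twist":0,"gripper":0},{"linear":[0.065,-0.415,0],"twist":0,"gripper":0}]'
python3 - <<'E'
from h import *
s=snap('scene','s2')
cv2.imwrite('pics/s2c.png',cv2.resize(s['image'][130:310,180:400],None,fx=3,fy=3)[:,:,::-1])
print(robot.get_obs()['tool_pos'])
E
```

```text
time: 4.73
tool_pos: [0.5144, 0.2393, 0.1442]
ee_rot: [-3.135, 0.002, 1.518]
wrist_force: [0.6, 0.7, -5.6]
width: 0.0597
time: 5.07
tool_pos: [0.5347, 0.1391, 0.1444]
ee_rot: [-3.136, 0.001, 1.558]
wrist_force: [-0.5, -0.3, -5.3]
width: 0.0598
time: 5.4
tool_pos: [0.5547, 0.0394, 0.1444]
ee_rot: [-3.136, -0.0, 1.558]
wrist_force: [-0.8, 0.5, -5.1]
width: 0.06
time: 5.98
tool_pos: [0.5629, -0.0002, 0.1474]
ee_rot: [-3.141, -0.001, 1.558]
wrist_force: [-0.1, -0.5, -5.4]
width: 0.0597
[ 5.62889755e-01 -1.29933054e-04  1.47493746e-01]
```

View pics/s2c.png

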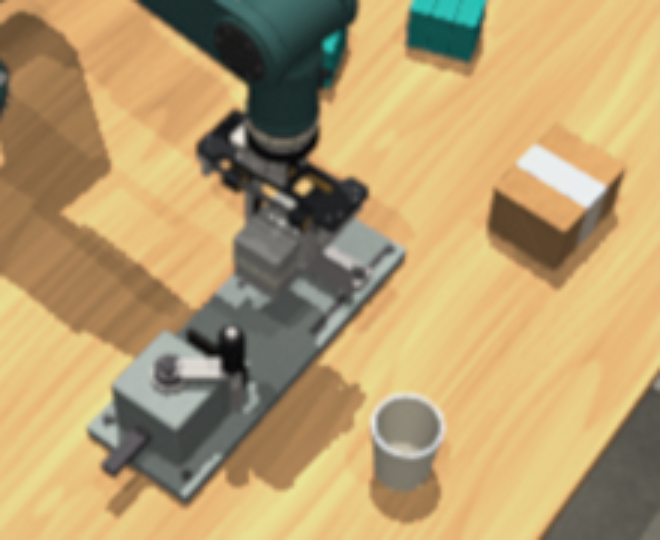

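The pack hangs over the bed, clear of the fence and jaw. I'll lower it, slowing down near the bed.

```bash
python3 -m inch '[{"linear":[0,0,-0.12],"twist":0,"gripper":0},{"linear":[0,0,-0.28],"twist":0,"gripper":0},{"linear":[0,0,-0.44],"twist":0,"gripper":0},{"linear":[0,0,-0.58],"twist":0,"gripper":0},{"linear":[0,0,-0.68],"twist":0,"gripper":0},{"linear":[0,0,-0.73],"twist":0,"gripper":0},{"linear":[0,0,-0.75],"twist":0,"gripper":0},{"linear":[0,0,-0.75],"twist":0,"gripper":0},{"linear":[0,0,-0.75],"twist":0,"gripper":0}]'
python3 -m inch '[{"linear":[0,0,-0.02],"twist":0,"gripper":0},{"linear":[0,0,-0.03],"twist":0,"gripper":0},{"linear":[0,0,-0.04],"twist":0,"gripper":0},{"linear":[0,0,-0.04],"twist":0,"gripper":0}]'
```

```text
time: 6.78
tool_pos: [0.5637, -0.001, 0.0733]
ee_rot: [3.14, 0.0, 1.558]
wrist_force: [0.2, -0.6, -4.7]
width: 0.06
time: 7.12
tool_pos: [0.563, -0.0011, 0.0686]
ee_rot: [3.141, -0.0, 1.557]
wrist_force: [0.1, 0.3, -6.2]
width: 0.0601
```

```bash
python3 -m inch '[{"linear":[0,0,-0.01],"twist":0,"gripper":0},{"linear":[0,0,-0.015],"twist":0,"gripper":0},{"linear":[0,0,-0.015],"twist":0,"gripper":0}]'
```

```text
time: 7.37
tool_pos: [0.5632, -0.0011, 0.0681]
ee_rot: [3.141, 0.0, 1.557]
wrist_force: [-1.6, 0.3, 1.3]
width: 0.0598
```

Contact: the load has come off the wrist. I'll release the pack, then rise and check it.

```bash
python3 -m inch '[{"linear":[0,0,0],"twist":0,"gripper":0.8},{"linear":[0,0,0],"twist":0,"gripper":0.9},{"linear":[0,0,0],"twist":0,"gripper":1},{"linear":[0,0,0],"twist":0,"gripper":1},{"linear":[0,0,0],"twist":0,"gripper":1},{"linear":[0,0,0],"twist":0,"gripper":1}]'
python3 -m inch '[{"linear":[0,0,0.1],"twist":0,"gripper":1},{"linear":[0,0,0.3],"twist":0,"gripper":1},{"linear":[0,0,0.55],"twist":0,"gripper":1},{"linear":[0,0,0.8],"twist":0,"gripper":1},{"linear":[0,0,1],"twist":0,"gripper":1}]'
python3 -m inch '[{"linear":[-0.3,0,0.3],"twist":0,"gripper":1},{"linear":[-0.65,0,0.6],"twist":0,"gripper":1},{"linear":[-1,0,0.8],"twist":0,"gripper":1},{"linear":[-1,0,0.8],"twist":0,"gripper":1}]'
python3 - <<'E'
from h import *
s=snap('scene','s3');t=snap('top','t3')
cv2.imwrite('pics/t3.png',t['image'][:,:,::-1])
cv2.imwrite('pics/s3c.png',cv2.resize(s['image'][130:310,180:400],None,fx=3,fy=3)[:,:,::-1])
for n,q in(('s',s),('t',t)):
    W=world(q);m=(abs(W[...,2]-.09)<.004)&(abs(W[...,0]-.563)<.045)&(abs(W[...,1])<.06)
    r=cv2.minAreaRect(W[m][:,:2].astype(np.float32));print(n,m.sum(),r)
E
```

```text
time: 7.87
tool_pos: [0.5632, -0.0011, 0.0671]
ee_rot: [3.141, 0.0, 1.558]
wrist_force: [-0.2, -0.6, -0.8]
width: 0.0932
time: 8.28
tool_pos: [0.5636, -0.0011, 0.1699]
ee_rot: [3.139, 0.0, 1.557]
wrist_force: [-0.8, 0.3, 0.9]
width: 0.0938
time: 8.62
tool_pos: [0.4614, -0.001, 0.2543]
ee_rot: [3.131, 0.001, 1.558]
wrist_force: [1.1, 0.4, 0.4]
width: 0.0941
s 275 ((0.5647022724151611, -0.0069476887583732605), (0.09176626056432724, 0.060719165951013565), 88.07939910888672)
t 0 ((0.0, 0.0), (0.0, 0.0), 0.0)
```

View pics/s3c.png

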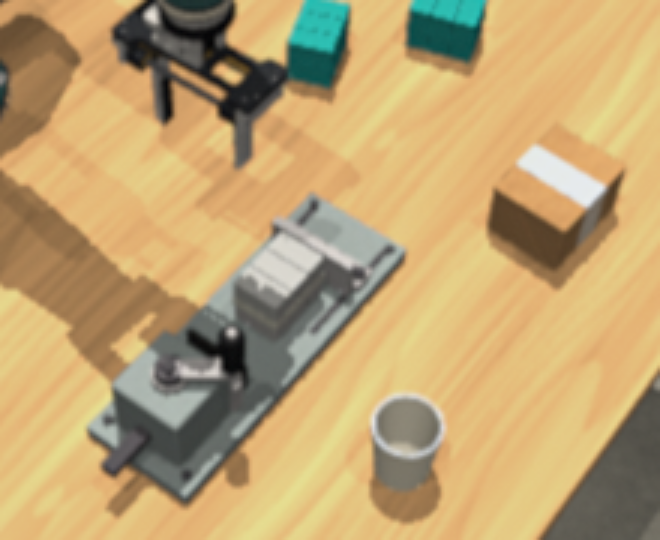

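View pics/t3.png

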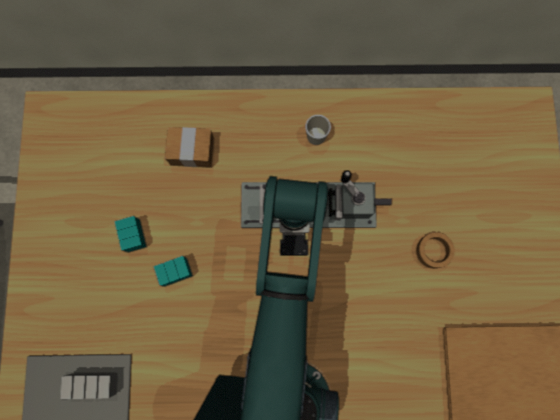

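The pack now stands upright and free on the bed, near (280,280) in the scene crop, and lies lengthwise behind the fence. Before winding, I'll refine the fence face and hub estimates from the initial pictures.

```bash
python3 - <<'E'
from h import *
o=np.array([.5627,-.0252]);a=-.0105
def press(W): 
    d=W[...,:2]-o; c,s=np.cos(a),np.sin(a)
    return np.stack([d[...,0]*c+d[...,1]*s,-d[...,0]*s+d[...,1]*c,W[...,2]],-1)
for n in('scene0','top0','s3'):
    P=press(world(np.load(n+'.npz'))); x,y,z=P[...,0],P[...,1],P[...,2]
    on=(abs(x)<.06)
    def st(m,k,ax=1): print(n,k,m.sum(),np.round(np.percentile(P[...,ax][m],[2,25,50,75,98]),4) if m.sum() else '')
    st((abs(x)<.065)&(y>-.22)&(y<.17)&(abs(z-.02)<.003),'bedx',0)
    st((abs(x)<.1)&(y>-.3)&(y<.25)&(abs(z-.02)<.003),'bedy')
    st(on&(y>.06)&(y<.13)&(z>.03)&(z<.07),'fencemid')
    st(on&(y>.06)&(y<.13)&(z>.072)&(z<.08),'fencetop')
    st(on&(y>-.06)&(y<.09)&(z>.086)&(z<.094),'packtop')
    st(on&(y>-.06)&(y<.09)&(z>.086)&(z<.094),'packtopx',0)
    st((abs(x)<.035)&(y>-.12)&(y<-.07)&(z>.03)&(z<.068),'jawface')
    g=(abs(x)<.12)&(abs(y+.165)<.12)&(z>.14)&(z<.2)
    st(g,'gripx',0);st(g,'gripy')
E
```

```text
scene0 bedx 1167 [-0.0624 -0.0302  0.0145  0.0466  0.0639]
scene0 bedy 1424 [-0.2301 -0.079  -0.0023  0.0625  0.1684]
scene0 fencemid 226 [0.0732 0.0757 0.0774 0.0794 0.1147]
scene0 fencetop 73 [0.073  0.0775 0.0815 0.0841 0.0887]
scene0 packtop 0 
scene0 packtopx 0 
scene0 jawface 44 [-0.1007 -0.0977 -0.0961 -0.0938 -0.0883]
scene0 gripx 120 [0.0441 0.0531 0.0591 0.0649 0.068 ]
scene0 gripy 120 [-0.144  -0.14   -0.1354 -0.1295 -0.12  ]
top0 bedx 1995 [-0.0642 -0.0427 -0.0057  0.0309  0.0628]
top0 bedy 2392 [-0.2232 -0.0603  0.0095  0.0766  0.1745]
top0 fencemid 218 [0.0816 0.1003 0.1066 0.1129 0.1217]
top0 fencetop 110 [0.0812 0.0841 0.087  0.0899 0.0904]
top0 packtop 0 
top0 packtopx 0 
top0 jawface 117 [-0.1186 -0.1046 -0.0961 -0.0876 -0.0847]
top0 gripx 109 [0.0377 0.041  0.0468 0.0532 0.0634]
top0 gripy 109 [-0.1363 -0.1296 -0.1229 -0.1172 -0.1117]
s3 bedx 782 [-0.0633 -0.0238  0.0361  0.0522  0.064 ]
s3 bedy 1053 [-0.2313 -0.1327 -0.0312  0.072   0.1692]
s3 fencemid 129 [0.0637 0.0765 0.0785 0.0845 0.1164]
s3 fencetop 73 [0.0671 0.0767 0.0793 0.0833 0.0868]
s3 packtop 275 [-0.0246 -0.0031  0.0192  0.0406  0.0611]
s3 packtopx 275 [-0.027  -0.013   0.003   0.0189  0.0308]
s3 jawface 45 [-0.1005 -0.0976 -0.0966 -0.094  -0.0878]
s3 gripx 117 [0.045  0.0535 0.0586 0.0642 0.0673]
s3 gripy 117 [-0.1443 -0.1406 -0.1359 -0.1292 -0.1205]
```

```bash
python3 -m inch '[{"linear":[0.2,-0.2,0],"twist":0,"gripper":0.7},{"linear":[0.4,-0.4,0],"twist":0,"gripper":0.7},{"linear":[0.6,-0.6,0],"twist":0,"gripper":0.7},{"linear":[0.8,-0.8,0],"twist":0,"gripper":0.7},{"linear":[1,-1,0],"twist":0,"gripper":0.7}]'
python3 -m inch '[{"linear":[0.2,-0.2,0],"twist":0,"gripper":0.7},{"linear":[0.4,-0.4,0],"twist":0,"gripper":0.7},{"linear":[0.5,-0.49,0],"twist":0,"gripper":0.7},{"linear":[0.5,-0.49,0],"twist":0,"gripper":0.7},{"linear":[0.5,-0.49,0],"twist":0,"gripper":0.7}]'
```

```text
time: 9.13
tool_pos: [0.5644, -0.1021, 0.2443]
ee_rot: [-3.138, -0.001, 1.558]
wrist_force: [0.9, -0.4, 0.3]
width: 0.0664
time: 9.55
tool_pos: [0.6134, -0.1504, 0.2438]
ee_rot: [-3.137, -0.002, 1.557]
wrist_force: [-0.3, 0.1, -0.0]
width: 0.0656
```

```bash
python3 -m inch '[{"linear":[0,0,-0.2],"twist":0,"gripper":0.7},{"linear":[0,0,-0.4],"twist":0,"gripper":0.7},{"linear":[0,0,-0.6],"twist":0,"gripper":0.7},{"linear":[0,0,-0.75],"twist":0,"gripper":0.7},{"linear":[0,0,-0.86],"twist":0,"gripper":0.7},{"linear":[0,0,-0.86],"twist":0,"gripper":0.7},{"linear":[0,0,-0.86],"twist":0,"gripper":0.7}]'
python3 - <<'E'
from h import *
s=snap('scene','s4')
cv2.imwrite('pics/s4c.png',cv2.resize(s['image'][150:310,180:380],None,fx=3.5,fy=3.5)[:,:,::-1])
E
```

```text
time: 10.13
tool_pos: [0.6126, -0.1494, 0.1605]
ee_rot: [-3.14, -0.001, 1.558]
wrist_force: [-0.0, -0.3, 0.0]
width: 0.0657
```

View pics/s4c.png

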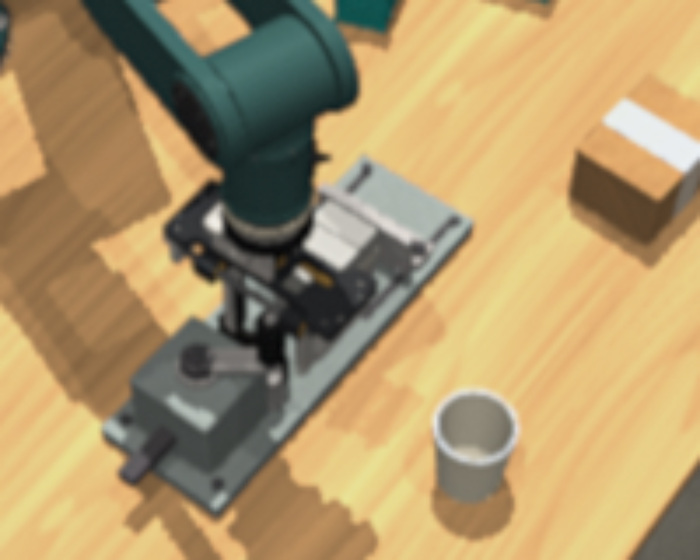

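The fingers straddle the grip, which is at about (270,340) in the crop, but I can't tell from this whether it's centred along the pads. I'll check by projection.

```bash
python3 - <<'E'
from h import *
s=np.load('s4.npz'); im=s['image'].copy()
big=cv2.resize(im[190:270,215:295],None,fx=7,fy=7,interpolation=cv2.INTER_CUBIC)
t=robot.get_obs()['tool_pos']
for p,c in(((t[0],t[1],.1385),(255,0,0)),((t[0]-.033,t[1],.1385),(0,255,0)),((t[0]+.033,t[1],.1385),(0,0,255)),((.6123,-.1498,.185),(255,255,0)),((.6123,-.1498,.125),(255,0,255))):
    q=cv2.projectPoints(np.array([p]),s['rvec'],s['tvec'],s['mtx'],None)[0].ravel(); print(p,q)
    cv2.circle(big,tuple(int(v) for v in (q-[215,190])*7+3),5,c,-1)
cv2.imwrite('pics/s4p.png',big[:,:,::-1])
E
```

```text
(np.float64(0.613250414969257), np.float64(-0.14970562676811425), 0.1385) [257.3408605  248.48705045]
(np.float64(0.580250414969257), np.float64(-0.14970562676811425), 0.1385) [248.90834217 243.06132584]
(np.float64(0.6462504149692571), np.float64(-0.14970562676811425), 0.1385) [265.8953597  253.99126106]
(0.6123, -0.1498, 0.185) [256.8493096  239.98587748]
(0.6123, -0.1498, 0.125) [257.14179226 250.70661219]
```

View pics/s4p.png

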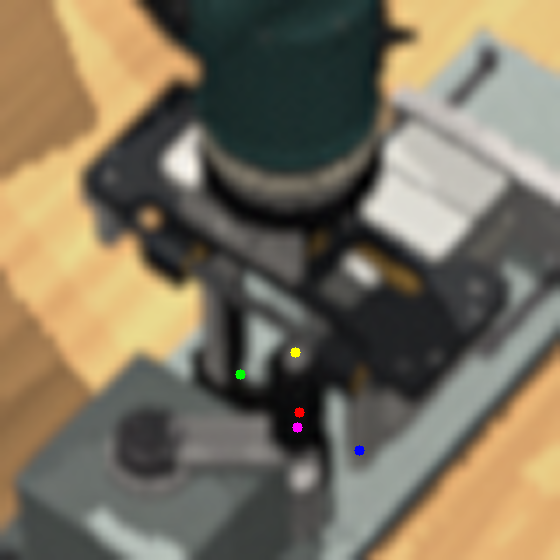

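The projected fingertips and grip line up with the image: green and blue dots fall on the inner finger faces, and the yellow and magenta dots on the grip axis. I'll close on the grip.

```bash
python3 -m inch '[{"linear":[0,0,-0.02],"twist":0,"gripper":0.4},{"linear":[0,0,-0.02],"twist":0,"gripper":0.3},{"linear":[0,0,-0.02],"twist":0,"gripper":0.2},{"linear":[0,0,-0.02],"twist":0,"gripper":0},{"linear":[0,0,-0.02],"twist":0,"gripper":0},{"linear":[0,0,-0.02],"twist":0,"gripper":0},{"linear":[0,0,-0.02],"twist":0,"gripper":0},{"linear":[0,0,-0.02],"twist":0,"gripper":0}]'
python3 - <<'E'
from h import *
o=robot.get_obs(); t=o['tool_pos']; print(t,o['wrist_force'],o['width'])
h=np.array([.5610,-.1902]); d=t[:2]-h; print(np.hypot(*d),np.degrees(np.arctan2(d[1],d[0])))
p=np.arctan2(d[1],d[0]); r=.065
last=None
for c in range(5):
    a0=c*2.0
    P0=np.array([np.cos(p-a0),np.sin(p-a0)])*r
    print('call',c,' '.join('[%.2f,%.2f]'%tuple((np.array([np.cos(p-a0-.2*k),np.sin(p-a0-.2*k)])*r-P0)*10) for k in range(1,11)))
E
```

```text
time: 10.85
tool_pos: [0.6142, -0.1501, 0.1593]
ee_rot: [3.138, 0.0, 1.558]
wrist_force: [5.4, -0.4, -1.4]
width: 0.0263
[ 0.61424673 -0.15013286  0.15932271] [ 5.3856482  -0.36595963 -1.40582117] 0.02633218803000593
0.06663774671306878 36.960755404934424
call 0 [0.07,-0.11] [0.11,-0.23] [0.13,-0.36] [0.12,-0.49] [0.09,-0.62] [0.03,-0.73] [-0.05,-0.84] [-0.14,-0.92] [-0.26,-0.99] [-0.38,-1.03]
call 1 [-0.13,-0.02] [-0.26,-0.00] [-0.38,0.03] [-0.50,0.09] [-0.60,0.17] [-0.68,0.28] [-0.74,0.39] [-0.78,0.51] [-0.79,0.64] [-0.77,0.77]
call 2 [0.04,0.12] [0.10,0.24] [0.19,0.33] [0.29,0.41] [0.41,0.47] [0.53,0.50] [0.66,0.51] [0.79,0.49] [0.91,0.45] [1.02,0.38]
call 3 [0.10,-0.09] [0.17,-0.19] [0.23,-0.31] [0.26,-0.44] [0.26,-0.57] [0.24,-0.69] [0.19,-0.82] [0.12,-0.92] [0.03,-1.02] [-0.08,-1.09]
call 4 [-0.12,-0.05] [-0.25,-0.08] [-0.38,-0.08] [-0.50,-0.05] [-0.62,0.00] [-0.73,0.07] [-0.82,0.17] [-0.89,0.28] [-0.94,0.40] [-0.96,0.53]
```

```bash
cat > rows.py <<'E'
import numpy as np,sys
# rows.py start_total step n : row shifts for winding from crank angle a0
a0,st,n=map(float,sys.argv[1:4]); p=np.radians(37.3); r=.065
f=lambda a:np.array([np.cos(p-a),np.sin(p-a)])*r
print(' '.join('[%.3f,%.3f]'%tuple((f(a0+st*k)-f(a0))*10) for k in range(1,int(n)+1)))
E
python3 rows.py 0 .1 4;python3 rows.py .4 .15 10; for i in 1 2 3 4 5; do python3 rows.py $(python3 -c "print(.4+1.5*$i)") .15 10; done
```

```text
[0.037,-0.054] [0.068,-0.111] [0.093,-0.170] [0.113,-0.232]
[0.017,-0.096] [0.020,-0.193] [0.008,-0.290] [-0.019,-0.384] [-0.059,-0.472] [-0.112,-0.554] [-0.176,-0.627] [-0.251,-0.690] [-0.334,-0.740] [-0.424,-0.778]
[-0.094,-0.024] [-0.191,-0.033] [-0.289,-0.028] [-0.384,-0.008] [-0.475,0.025] [-0.561,0.072] [-0.638,0.131] [-0.706,0.202] [-0.762,0.281] [-0.806,0.368]
[-0.030,0.093] [-0.047,0.189] [-0.048,0.286] [-0.036,0.383] [-0.008,0.476] [0.032,0.565] [0.086,0.646] [0.151,0.718] [0.226,0.780] [0.310,0.830]
[0.090,0.037] [0.185,0.060] [0.282,0.068] [0.379,0.062] [0.474,0.042] [0.565,0.008] [0.650,-0.040] [0.727,-0.100] [0.794,-0.171] [0.850,-0.251]
[0.043,-0.087] [0.073,-0.180] [0.088,-0.276] [0.089,-0.374] [0.075,-0.470] [0.048,-0.563] [0.006,-0.652] [-0.048,-0.732] [-0.114,-0.804] [-0.190,-0.866]
[-0.084,-0.049] [-0.175,-0.085] [-0.269,-0.108] [-0.366,-0.115] [-0.464,-0.109] [-0.559,-0.087] [-0.649,-0.052] [-0.734,-0.004] [-0.810,0.057] [-0.877,0.128]
```

```bash
cat > f.py <<'E'
from h import *
o=robot.get_obs(); h=np.array([.5610,-.1902]); d=o['tool_pos'][:2]-h; u=d/np.hypot(*d); t=np.array([u[1],-u[0]])
F=o['wrist_force'][:2]; a=np.arctan2(d[1],d[0])
print('t',round(o['time'],2),'r',round(np.hypot(*d),4),'crank mod 2pi',round((np.radians(37.3)-a)%(2*np.pi),3),'Fopp',round(-F@t,2),'Frad',round(F@u,2),'F',o['wrist_force'].round(1),'w',round(o['width'],4),'z',o['tool_pos'][2].round(4))
E
python3 -m inch '[{"linear":[0.035,-0.054,0],"twist":0,"gripper":0},{"linear":[0.064,-0.111,0],"twist":0,"gripper":0},{"linear":[0.087,-0.172,0],"twist":0,"gripper":0},{"linear":[0.104,-0.234,0],"twist":0,"gripper":0}]' ; python3 f.py
```

```text
time: 11.18
tool_pos: [0.6249, -0.1715, 0.1593]
ee_rot: [3.139, -0.004, 1.56]
wrist_force: [5.2, 4.3, 0.9]
width: 0.0268
t 11.18 r 0.0666 crank mod 2pi 0.367 Fopp 2.66 Frad 6.19 F [5.2 4.3 0.9] w 0.0268 z 0.1593
```

```bash
python3 -m inch '[{"linear":[0.035,-0.095,0],"twist":0,"gripper":0},{"linear":[0.04,-0.195,0],"twist":0,"gripper":0},{"linear":[0.03,-0.29,0],"twist":0,"gripper":0},{"linear":[0,-0.385,0],"twist":0,"gripper":0},{"linear":[-0.04,-0.47,0],"twist":0,"gripper":0},{"linear":[-0.09,-0.555,0],"twist":0,"gripper":0},{"linear":[-0.155,-0.63,0],"twist":0,"gripper":0},{"linear":[-0.23,-0.69,0],"twist":0,"gripper":0},{"linear":[-0.315,-0.74,0],"twist":0,"gripper":0},{"linear":[-0.405,-0.78,0],"twist":0,"gripper":0}]' ; python3 f.py
```

```text
time: 12.02
tool_pos: [0.5823, -0.2515, 0.1592]
ee_rot: [3.141, -0.001, 1.557]
wrist_force: [1.9, 6.6, 3.6]
width: 0.0266
t 12.02 r 0.0649 crank mod 2pi 1.887 Fopp 4.0 Frad -5.63 F [1.9 6.6 3.6] w 0.0266 z 0.1592
```

```bash
python3 -m inch '[{"linear":[-0.095,-0.02,0],"twist":0,"gripper":0},{"linear":[-0.19,-0.025,0],"twist":0,"gripper":0},{"linear":[-0.29,-0.02,0],"twist":0,"gripper":0},{"linear":[-0.385,0,0],"twist":0,"gripper":0},{"linear":[-0.475,0.035,0],"twist":0,"gripper":0},{"linear":[-0.56,0.08,0],"twist":0,"gripper":0},{"linear":[-0.64,0.14,0],"twist":0,"gripper":0},{"linear":[-0.705,0.21,0],"twist":0,"gripper":0},{"linear":[-0.76,0.29,0],"twist":0,"gripper":0},{"linear":[-0.805,0.38,0],"twist":0,"gripper":0}]' ; python3 f.py
```

```text
time: 12.85
tool_pos: [0.5029, -0.2155, 0.1592]
ee_rot: [3.137, 0.004, 1.556]
wrist_force: [6.7, -1.7, -0.1]
width: 0.0268
t 12.85 r 0.0634 crank mod 2pi 3.382 Fopp 4.25 Frad -5.46 F [ 6.7 -1.7 -0.1] w 0.0268 z 0.1592
```

```bash
python3 -m inch '[{"linear":[-0.02,0.095,0],"twist":0,"gripper":0},{"linear":[-0.035,0.19,0],"twist":0,"gripper":0},{"linear":[-0.035,0.285,0],"twist":0,"gripper":0},{"linear":[-0.02,0.38,0],"twist":0,"gripper":0},{"linear":[0.005,0.475,0],"twist":0,"gripper":0},{"linear":[0.045,0.565,0],"twist":0,"gripper":0},{"linear":[0.1,0.645,0],"twist":0,"gripper":0},{"linear":[0.165,0.715,0],"twist":0,"gripper":0},{"linear":[0.24,0.775,0],"twist":0,"gripper":0},{"linear":[0.325,0.825,0],"twist":0,"gripper":0}]' ; python3 f.py
```

```text
time: 13.68
tool_pos: [0.5358, -0.1301, 0.1592]
ee_rot: [3.142, 0.0, 1.558]
wrist_force: [-2.1, -3.0, 4.9]
width: 0.0267
t 13.68 r 0.0652 crank mod 2pi 4.966 Fopp 3.08 Frad -2.0 F [-2.1 -3.   4.9] w 0.0267 z 0.1592
```

```bash
python3 -m inch '[{"linear":[0.09,0.035,0],"twist":0,"gripper":0},{"linear":[0.185,0.055,0],"twist":0,"gripper":0},{"linear":[0.28,0.065,0],"twist":0,"gripper":0},{"linear":[0.38,0.06,0],"twist":0,"gripper":0},{"linear":[0.475,0.04,0],"twist":0,"gripper":0},{"linear":[0.565,0.005,0],"twist":0,"gripper":0},{"linear":[0.65,-0.04,0],"twist":0,"gripper":0},{"linear":[0.725,-0.1,0],"twist":0,"gripper":0},{"linear":[0.795,-0.17,0],"twist":0,"gripper":0},{"linear":[0.85,-0.25,0],"twist":0,"gripper":0}]' ; python3 f.py
```

```text
time: 14.52
tool_pos: [0.619, -0.1564, 0.1591]
ee_rot: [-3.136, 0.0, 1.557]
wrist_force: [-11.1, -1.9, 8.5]
width: 0.0262
t 14.52 r 0.0671 crank mod 2pi 0.124 Fopp 3.95 Frad -10.6 F [-11.1  -1.9   8.5] w 0.0262 z 0.1591
```

```bash
python3 -m inch '[{"linear":[0.03,-0.087,0.01],"twist":0,"gripper":0},{"linear":[0.058,-0.18,0.01],"twist":0,"gripper":0},{"linear":[0.073,-0.276,0.01],"twist":0,"gripper":0},{"linear":[0.074,-0.374,0.01],"twist":0,"gripper":0},{"linear":[0.06,-0.47,0.01],"twist":0,"gripper":0},{"linear":[0.033,-0.563,0.01],"twist":0,"gripper":0}]' ; python3 f.py
```

```text
time: 15.02
tool_pos: [0.6242, -0.2102, 0.1593]
ee_rot: [-3.142, -0.005, 1.559]
wrist_force: [-3.0, 4.5, 3.6]
width: 0.0263
t 15.02 r 0.0663 crank mod 2pi 0.958 Fopp 3.33 Frad -4.23 F [-3.   4.5  3.6] w 0.0263 z 0.1593
```

```bash
for a in 7.3 7.8 8.3 8.6 8.9 9.2 9.5 9.8 10.1; do echo $a; python3 rows.py $a .1 5; done
```

```text
7.3
[-0.026,-0.059] [-0.058,-0.116] [-0.096,-0.169] [-0.138,-0.218] [-0.186,-0.263]
7.8
[-0.052,-0.040] [-0.107,-0.074] [-0.165,-0.102] [-0.226,-0.125] [-0.289,-0.141]
8.3
[-0.064,-0.010] [-0.129,-0.014] [-0.194,-0.011] [-0.258,-0.001] [-0.321,0.014]
8.6
[-0.064,0.009] [-0.127,0.025] [-0.188,0.047] [-0.247,0.075] [-0.303,0.109]
8.9
[-0.059,0.028] [-0.114,0.062] [-0.166,0.101] [-0.214,0.145] [-0.257,0.193]
9.2
[-0.048,0.044] [-0.091,0.093] [-0.129,0.145] [-0.162,0.202] [-0.188,0.261]
9.5
[-0.033,0.056] [-0.059,0.115] [-0.080,0.177] [-0.095,0.240] [-0.103,0.305]
9.8
[-0.015,0.063] [-0.023,0.128] [-0.024,0.193] [-0.020,0.258] [-0.008,0.322]
10.1
[0.005,0.065] [0.016,0.129] [0.034,0.191] [0.057,0.252] [0.087,0.310]
```

```bash
python3 -m inch '[{"linear":[-0.03,-0.06,0.005],"twist":0,"gripper":0},{"linear":[-0.063,-0.116,0.005],"twist":0,"gripper":0},{"linear":[-0.1,-0.169,0.005],"twist":0,"gripper":0},{"linear":[-0.142,-0.218,0.005],"twist":0,"gripper":0},{"linear":[-0.19,-0.26,0.005],"twist":0,"gripper":0}]' ; python3 f.py
python3 -m inch '[{"linear":[-0.052,-0.04,0],"twist":0,"gripper":0},{"linear":[-0.107,-0.074,0],"twist":0,"gripper":0},{"linear":[-0.165,-0.102,0],"twist":0,"gripper":0},{"linear":[-0.226,-0.125,0],"twist":0,"gripper":0},{"linear":[-0.289,-0.14,0],"twist":0,"gripper":0}]' ; python3 f.py
```

```text
time: 15.43
tool_pos: [0.6045, -0.239, 0.1594]
ee_rot: [3.14, 0.0, 1.557]
wrist_force: [5.2, 0.4, -3.4]
width: 0.0266
t 15.43 r 0.0654 crank mod 2pi 1.493 Fopp 4.19 Frad 3.16 F [ 5.2  0.4 -3.4] w 0.0266 z 0.1594
time: 15.85
tool_pos: [0.5744, -0.2532, 0.1594]
ee_rot: [-3.141, 0.001, 1.557]
wrist_force: [4.7, -1.6, -7.1]
width: 0.0267
t 15.85 r 0.0644 crank mod 2pi 2.012 Fopp 4.22 Frad 2.53 F [ 4.7 -1.6 -7.1] w 0.0267 z 0.1594
```

```bash
python3 -m inch '[{"linear":[-0.064,-0.01,-0.005],"twist":0,"gripper":0},{"linear":[-0.129,-0.015,-0.007],"twist":0,"gripper":0},{"linear":[-0.194,-0.015,-0.007],"twist":0,"gripper":0}]' ; python3 f.py
python3 -m inch '[{"linear":[-0.064,0.01,0],"twist":0,"gripper":0},{"linear":[-0.127,0.025,0],"twist":0,"gripper":0},{"linear":[-0.188,0.047,0],"twist":0,"gripper":0}]' ; python3 f.py
python3 - <<'E'
from h import *
s=snap('scene','s5')
cv2.imwrite('pics/s5c.png',cv2.resize(s['image'][160:290,200:340],None,fx=4.5,fy=4.5,interpolation=cv2.INTER_CUBIC)[:,:,::-1])
E
python3 f.py
```

```text
time: 16.1
tool_pos: [0.5549, -0.2539, 0.1594]
ee_rot: [-3.141, -0.0, 1.557]
wrist_force: [4.1, -0.7, -7.5]
width: 0.0267
t 16.1 r 0.064 crank mod 2pi 2.317 Fopp 4.14 Frad 0.28 F [ 4.1 -0.7 -7.5] w 0.0267 z 0.1594
time: 16.35
tool_pos: [0.5362, -0.2488, 0.1594]
ee_rot: [-3.141, -0.0, 1.557]
wrist_force: [3.7, -2.1, -8.3]
width: 0.0266
t 16.35 r 0.0636 crank mod 2pi 2.623 Fopp 4.22 Frad 0.49 F [ 3.7 -2.1 -8.3] w 0.0266 z 0.1594
t 16.4 r 0.0636 crank mod 2pi 2.641 Fopp 0.81 Frad -0.25 F [ 0.8 -0.1 -8.3] w 0.0265 z 0.1594
```

View pics/s5c.png

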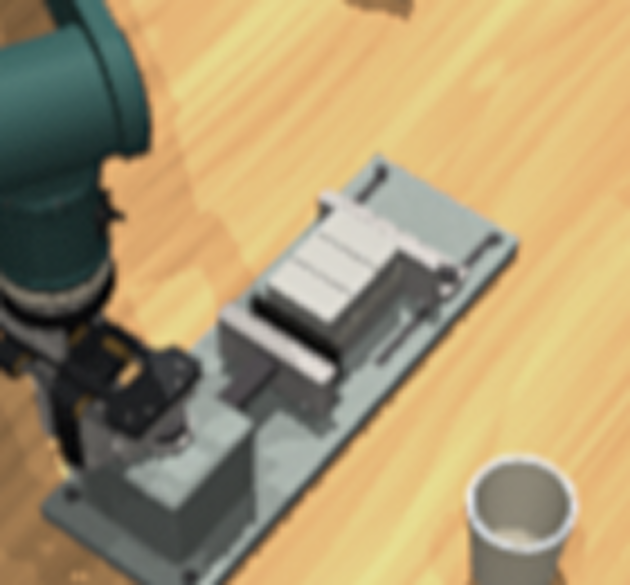

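The jaw at about (280,345) in the crop has reached the pack or nearly so, and the pack still has a small gap to the fence. I'll measure that gap from both views.

```bash
cat > gap.py <<'E'
from h import *
import sys
o=np.array([.5627,-.0252]);a=-.0105
for n in ('scene','top'):
    s=snap(n,sys.argv[1]+n); W=world(s); d=W[...,:2]-o; c,sn=np.cos(a),np.sin(a)
    x=d[...,0]*c+d[...,1]*sn; y=-d[...,0]*sn+d[...,1]*c; z=W[...,2]
    for k,m in(('pack',(abs(x)<.03)&(y>-.06)&(y<.095)&(z>.084)&(z<.096)),('fence',(abs(x)<.055)&(y>.06)&(y<.1)&(z>.071)&(z<.079)),('jaw',(abs(x)<.05)&(y>-.12)&(y<.0)&(z>.066)&(z<.077))):
        if m.sum()>10:
            print(n,k,m.sum(),np.round(np.percentile(y[m],[1,50,99]),4),'x',np.round(np.percentile(x[m],[1,50,99]),4))
            if k=='pack': print(cv2.minAreaRect(np.stack([x[m],y[m]],1).astype(np.float32)))
E
python3 gap.py g1
```

```text
scene pack 351 [-0.0175  0.0237  0.0699] x [-0.0278  0.0007  0.029 ]
((-2.4646520614624023e-05, 0.0261353999376297), (0.09400202333927155, 0.05890844017267227), 89.29810333251953)
scene fence 54 [0.0677 0.0827 0.0889] x [-0.0507  0.0055  0.0534]
scene jaw 192 [-0.0857 -0.0433 -0.0102] x [-0.0444  0.0048  0.0479]
top pack 557 [-0.0123  0.0314  0.0752] x [-0.0289 -0.0014  0.0285]
((-9.11615788936615e-05, 0.031433138996362686), (0.08784914016723633, 0.05859901383519173), 89.75959014892578)
top fence 114 [0.076  0.087  0.0904] x [-0.0527 -0.0019  0.0525]
top jaw 245 [-0.1199 -0.0396 -0.011 ] x [-0.0483 -0.0001  0.0473]
```

Both views agree. The pack is square to the bed with its centre at press x ≈ 0, the jaw is touching it, and about 4–5 mm remains to the fence, so contact should come near 9.5 rad. I'll continue in short steps with like readings.

```bash
python3 -m inch '[{"linear":[-0.059,0.028,-0.01],"twist":0,"gripper":0},{"linear":[-0.114,0.062,-0.015],"twist":0,"gripper":0},{"linear":[-0.166,0.101,-0.015],"twist":0,"gripper":0}]' ; python3 f.py
python3 -m inch '[{"linear":[-0.048,0.044,0],"twist":0,"gripper":0},{"linear":[-0.091,0.093,0],"twist":0,"gripper":0}]' ; python3 f.py
```

```text
time: 16.75
tool_pos: [0.5208, -0.2392, 0.1593]
ee_rot: [3.139, 0.001, 1.557]
wrist_force: [3.1, -2.7, -3.5]
width: 0.0269
t 16.75 r 0.0634 crank mod 2pi 2.909 Fopp 4.16 Frad 0.13 F [ 3.1 -2.7 -3.5] w 0.0269 z 0.1593
time: 16.92
tool_pos: [0.5114, -0.2296, 0.1593]
ee_rot: [3.14, 0.001, 1.557]
wrist_force: [3.9, -2.0, -2.9]
width: 0.0267
t 16.92 r 0.0633 crank mod 2pi 3.121 Fopp 4.06 Frad -1.82 F [ 3.9 -2.  -2.9] w 0.0267 z 0.1593
```

```bash
for a in 9.4 9.6 9.8 10.0 10.2; do echo $a; python3 rows.py $a .1 2; done
```

```text
9.4
[-0.038,0.053] [-0.071,0.109]
9.6
[-0.027,0.059] [-0.048,0.121]
9.8
[-0.015,0.063] [-0.023,0.128]
10.0
[-0.002,0.065] [0.003,0.130]
10.2
[0.011,0.064] [0.029,0.127]
```

```bash
python3 -m inch '[{"linear":[-0.036,0.053,0],"twist":0,"gripper":0},{"linear":[-0.068,0.109,0],"twist":0,"gripper":0}]' ; python3 f.py
python3 -m inch '[{"linear":[-0.027,0.059,0],"twist":0,"gripper":0},{"linear":[-0.048,0.121,0],"twist":0,"gripper":0}]' ; python3 f.py
```

```text
time: 17.08
tool_pos: [0.5046, -0.2188, 0.1593]
ee_rot: [3.14, 0.002, 1.557]
wrist_force: [3.4, -3.3, -2.4]
width: 0.027
t 17.08 r 0.0632 crank mod 2pi 3.323 Fopp 4.53 Frad -1.52 F [ 3.4 -3.3 -2.4] w 0.027 z 0.1593
time: 17.25
tool_pos: [0.5, -0.2072, 0.1592]
ee_rot: [3.14, 0.003, 1.557]
wrist_force: [4.6, -5.2, -2.0]
width: 0.0266
t 17.25 r 0.0633 crank mod 2pi 3.521 Fopp 6.21 Frad -3.0 F [ 4.6 -5.2 -2. ] w 0.0266 z 0.1592
```

Clamping has begun: the resisting force is now 6.2 N against 4.2 N when turning freely. Next step is another 0.2 rad.

```bash
python3 -m inch '[{"linear":[-0.015,0.063,0],"twist":0,"gripper":0},{"linear":[-0.023,0.128,0],"twist":0,"gripper":0}]' ; python3 f.py
```

```text
time: 17.42
tool_pos: [0.4978, -0.1951, 0.1593]
ee_rot: [3.139, 0.004, 1.557]
wrist_force: [3.9, -6.8, -1.9]
width: 0.0267
t 17.42 r 0.0634 crank mod 2pi 3.716 Fopp 7.11 Frad -3.32 F [ 3.9 -6.8 -1.9] w 0.0267 z 0.1593
```

```bash
python3 -m inch '[{"linear":[-0.002,0.065,0],"twist":0,"gripper":0},{"linear":[0.002,0.115,0],"twist":0,"gripper":0}]' ; python3 f.py; python3 gap.py g2
```

```text
time: 17.58
tool_pos: [0.4977, -0.1842, 0.1593]
ee_rot: [3.14, 0.006, 1.557]
wrist_force: [2.9, -9.4, -1.8]
width: 0.0265
t 17.58 r 0.0636 crank mod 2pi 3.888 Fopp 9.03 Frad -3.83 F [ 2.9 -9.4 -1.8] w 0.0265 z 0.1593
scene pack 348 [-0.0134  0.0288  0.0752] x [-0.0285  0.0015  0.0291]
((1.9595026969909668e-05, 0.02999214269220829), (0.0924278050661087, 0.05923590809106827), 89.82450103759766)
scene fence 49 [0.0629 0.0815 0.0885] x [-0.051   0.0238  0.0516]
scene jaw 185 [-0.0997 -0.0337 -0.0025] x [-0.045   0.0058  0.048 ]
top pack 564 [-0.0066  0.0344  0.0781] x [-0.029   0.0001  0.0285]
((-0.0002496950328350067, 0.034482769668102264), (0.05874916911125183, 0.08736037462949753), 0.08450153470039368)
top fence 118 [0.0705 0.0857 0.0904] x [-0.0524 -0.0017  0.0524]
top jaw 251 [-0.1191 -0.0304 -0.0097] x [-0.0492 -0.0016  0.0475]
```

The force is +4.8 N over free turning, which is about 40 N of clamping, and the pack has stopped at the fence. I'll stop here, open and withdraw upwards.

```bash
python3 -m inch '[{"linear":[0,0,0],"twist":0,"gripper":0.5},{"linear":[0,0,0],"twist":0,"gripper":0.6},{"linear":[0,0,0],"twist":0,"gripper":0.7},{"linear":[0,0,0],"twist":0,"gripper":0.7},{"linear":[0,0,0],"twist":0,"gripper":0.7},{"linear":[0,0,0],"twist":0,"gripper":0.7}]'
python3 -m inch '[{"linear":[0,0,0.1],"twist":0,"gripper":0.7},{"linear":[0,0,0.3],"twist":0,"gripper":0.7},{"linear":[0,0,0.5],"twist":0,"gripper":0.7},{"linear":[0,0,0.75],"twist":0,"gripper":0.7},{"linear":[0,0,1],"twist":0,"gripper":0.7}]'
python3 -m inch '[{"linear":[-0.3,0,0.2],"twist":0,"gripper":0.7},{"linear":[-0.6,0,0.4],"twist":0,"gripper":0.7},{"linear":[-0.8,0,0.5],"twist":0,"gripper":0.7},{"linear":[-1,0,0.5],"twist":0,"gripper":0.7},{"linear":[-1,0,0.5],"twist":0,"gripper":0.7},{"linear":[-1,0,0.5],"twist":0,"gripper":0.7}]'
python3 gap.py g3; python3 - <<'E'
from h import *
im=np.load('g3scene.npz')['image']
cv2.imwrite('pics/g3c.png',cv2.resize(im[110:310,120:400],None,fx=2.8,fy=2.8,interpolation=cv2.INTER_CUBIC)[:,:,::-1])
W=world(np.load('g3top.npz')); z=W[...,2]; m=(z>.175)&(z<.19)&(abs(W[...,0]-.56)<.09)&(abs(W[...,1]+.19)<.09)
print(cv2.minAreaRect(W[m][:,:2].astype(np.float32)) if m.sum() else 0)
E
```

```text
time: 18.18
tool_pos: [0.4975, -0.1821, 0.1583]
ee_rot: [-3.141, -0.0, 1.558]
wrist_force: [-0.1, -0.2, 0.2]
width: 0.0629
time: 18.6
tool_pos: [0.4974, -0.1822, 0.2598]
ee_rot: [-3.141, -0.0, 1.557]
wrist_force: [0.2, -0.1, -0.5]
width: 0.0659
time: 19.1
tool_pos: [0.3976, -0.1825, 0.3096]
ee_rot: [3.139, 0.001, 1.557]
wrist_force: [0.1, 0.1, -0.8]
width: 0.066
scene pack 345 [-0.014   0.0277  0.075 ] x [-0.0283  0.0014  0.0291]
((-3.477372229099274e-05, 0.02879498340189457), (0.09404301643371582, 0.058953963220119476), 89.37677764892578)
scene fence 46 [0.0718 0.0825 0.089 ] x [-0.0514  0.0279  0.0542]
scene jaw 193 [-0.0856 -0.0359 -0.005 ] x [-0.046   0.0041  0.0487]
top pack 553 [-0.0066  0.0372  0.0781] x [-0.0288 -0.0013  0.0287]
((-0.00010780803859233856, 0.034654002636671066), (0.058808423578739166, 0.08727744221687317), 0.621028482913971)
top fence 114 [0.0685 0.0845 0.0904] x [-0.0522  0.0008  0.052 ]
top jaw 250 [-0.1196 -0.033  -0.0096] x [-0.0488 -0.0003  0.0476]
0
```

View pics/g3c.png

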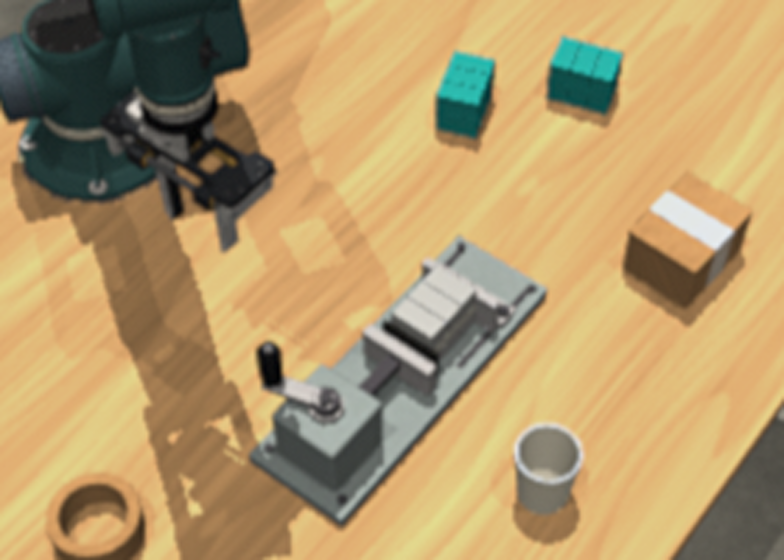

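View pics/g3top.png

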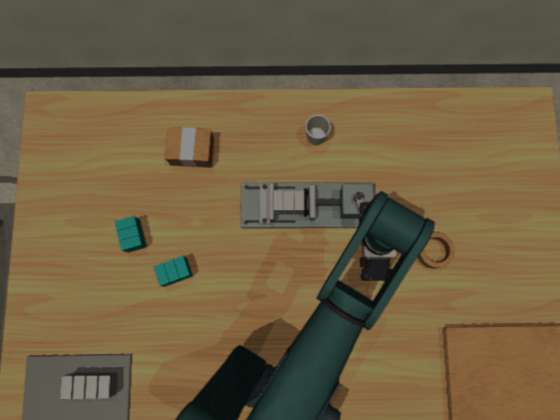

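The pack is square between jaw and fence: at (435,300) in the scene crop and columns 274–305 in the top view. The grip is free at (268,365), the gripper is well clear, and the bystanders haven't moved. Handing in.

```bash
python3 -c "
from bench import robot
print(robot.close_job(), robot.get_obs()['time'])"
```

```text
the job is handed in; nothing more can be done
the job is handed in; nothing more can be done
```

The loose silver-grey pack now stands upright and lengthwise in the press, clamped against the fence, and I handed the job in at about 19 s.

- **Placing:** I set the pack on the centre line of the bed, let go and checked it before touching the crank.
- **Winding:** I wound the crank clockwise to about 10.1 rad without ever letting go of the grip. I stopped twice for under 0.2 s in all, near 8.9 rad and at the end, to take pictures.
- **Clamping:** Resistance at the grip rose from about 4.2 N in free turning to 9.0 N. That is about 40 N on the pack, and the crank should hold about 27 N of it after release. The rise began near 9.55 rad, where the pictures put the fence.
- **Last checks:** Both views show the pack square and on the centre line, and it did not shift after release. The grip is free, the wrist force is about 0, and the other things look untouched.
- **Disagreements:** The two cameras differ by about 5 mm along the press, so I relied on the top view and the felt force to find the fence. Sideways force on the grip reached about 11 N during winding because my hub estimate was 1–2 mm off. I corrected for this as I went.

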